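# Zero the shop scale with the pick

### The job

Zero the bread counter's scale: take the blue-handled pick off its wooden rest, push its steel tip into the small round recess at the right of the scale's front, press the red button inside fully in and hold it in for about two seconds. Then draw the pick out and lay it back in the wooden rest as it lay before, and let go. Leave the jars and the price card where they stand.

Things in the scene. Friction and masses are not known exactly. Their poses are not given: they have to be found in the camera images.
- pick: Loose pick, about 50 g: blue square handle 110 x 16 x 16 mm and a steel shaft 6 mm thick that stands out 60 mm past its front end. Origin at the handle's centre (half-way up, on the shaft's axis); x along the shaft toward the tip, z up as it lies. Grasp it here from above, across y, 16 mm wide. It starts level in the rest, tip roughly away from the robot.
- pick_tip (a point): The rounded steel tip of the pick, 115 mm from the handle's centre along the pick's x. Axes as the pick's.
- rest_seat (a point): Where the handle's centre belongs in the wooden rest, 32 mm above the table; x along the rest, z up. The handle lies on two cross bars (10 mm thick, tops 24 mm above the table) 30 mm either side of this point along x, between low side cheeks 34 mm apart across y and 34 mm high. Between the bars is a gap of 50 mm for the fingers.
- rest: The wooden pick rest, fixed: base 90 x 56 mm, 6 mm thick, with the two cross bars on it. Origin at the centre of its underside on the table, x along its length, z up.
- hole_mouth (a point): Centre of the mouth of the round recess in the scale's front face, 40 mm above the table; x points straight into it (level, square to the face), z up. 16 mm in diameter, ringed in black; the face of the red button (13 mm in diameter) lies 8 mm inside while unpressed.
- scale: White counter scale, fixed in place: 120 mm deep, 170 mm wide, top of its steel pan 84 mm above the table (pan 180 mm wide). Its front with a grey display faces the robot; the recess is at the right of the front, 55 mm from the middle. Origin at the centre of its underside, x away from the robot, z up.
- zero_button (a joint): How far the red button is pushed in, m: 0 out, 0.005 fully in. A spring pushes it back out: about 0.6 N to start it, 2 N fully in, then a hard stop.
- jam_jar: Glass jar with a green lid, 62 mm in diameter, 86 mm high; origin at the centre of its underside, z up. Leave alone.
- spice_jar: Small jar with a yellow cap, 42 mm in diameter, 96 mm high; origin at the centre of its underside, z up. Leave alone.
- price_card: Brown price card 82 mm high and 58 mm wide in a wooden foot 28 mm deep; origin at the centre of its underside, x square to the card, z up. Leave alone.
Mind the look-alikes: they are no part of the job. There is more than one size of the pick; the one meant has the size given above.

How it is judged:
By the outcome, as a careful person would: the job done as asked, in the order asked, and still so for the second after the job is handed in, with the robot touching nothing.
It also fails if it takes over 64 s, if anything falls off the work surface, if the arm or the gripper's body presses on something with over 40 N, if the wrist force passes 120 N, or if a joint passes its speed limit or range.

### The arm

A 7-joint arm with a two-finger parallel gripper is mounted at the origin on a cart in front of the work surface, level with it; the furniture and walls round the work are solid. World frame = base frame: x ahead of the robot, y to its left, z up, the work surface at z = 0. Lengths are in m, angles in rad, forces in N, time in s.
With the tool pointing down it reaches from about 0.425 to 0.825 m from the base axis. Payload 3.6 kg.
Tool frame: the origin (TCP) lies midway between the tips of the shut fingers; the grasp point (between the pads) lies 19 mm behind it (bot.grasp_offset is the distance from the TCP to the grasp point, in m); z points along the fingers, y is the line along which they close (so a half turn about z gives the same grasp; the last joint's range is limited). The gripper opens to 93 mm and grips with 3 to 60 N. Pads are 15 mm wide; open, the fingers measure 128 mm over their backs; the gripper's body (75 mm by 188 mm) begins 65 mm behind the grasp point.
Start: joints at [1.163, 0.615, -0.013, 1.423, 0.008, 1.103, -0.04], TCP at [0.242, -0.603, 0.219] pointing down, gripper open.
Joint ranges: [-3.12, 3.12], [-0.3, 2.06], [-1.34, 1.32], [0.26, 2.42], [-1.36, 4.5], [0.01, 1.98], [-2.84, 2.84]. Speed limits (rad/s): [2.79, 2.79, 3.14, 3.14, 3.14, 3.14, 3.14].

### API

Orientations are given as [roll, pitch, yaw] about the fixed x, y, z axes, in that order (R = Rz(yaw) Ry(pitch) Rx(roll)).
In Python, from plant import status, get_image, workorder, bot gives the robot as it stands. The module is installed in compiled form; this text tells all that it offers.
- The arm moves only by the tool send_rows, never from a script. Its argument "moves" is a list of rows, each a list of 7 numbers: the shift along the tool's x, y, z each as a share of 0.1 m, from -1 to 1, then the turn, a rotation vector about the tool's x, y, z each as a share of 90 degrees, from -1 to 1, then the opening, from 0 (shut) to 1 (fully open). A call has 1 to 12 rows; each row is the pose to reach, as a shift and turn from the pose commanded when the call began, along the tool's axes at that moment; what a row does not reach only later rows make up. A row lasts 1/10 s, in which the tool goes at most 50 mm and 8.59 degrees, less where a joint would pass 70% of its speed; a pose out of reach is approached as far as the arm can. A call with a number of a shift or a turn outside -1 to 1 is refused whole. A call with a gripper value outside its range is refused whole. The fingers move at their own pace and stop on an object; "newtons" is the grip in N (left out, the last holds). Time passes only in rows, so rows that repeat a pose let the fingers close. It gives the time, the measured TCP pose, the force, the opening and the grip force at its end, in the units of the state.
- status.get_state(): the state, without advancing time (a new reading comes with each control period).
- get_image(name): name is "scene" or "side" or "wrist"; returns a dict with "pixels" (400x640x3 uint8, red, green, blue), "depth" (400x640 float32, m along the optical axis (not along the pixel's ray), 0 where there is no reading), "fx", "fy", "cx", "cy" (pixels), "extrinsics" (4x4, takes a point from camera to world coordinates). Camera axes: x right, y up, looking along -z (the intrinsics and any distortion apply to the point x, -y, -z); pixel columns grow to the right and rows downward; lengths in m; the calibration is good to about 2 mm. A picture is of the moment at which its call begins.
- workorder.hand_in(): hands the job in; it is judged then, once.
The state is a dict: "time": time; "joint_positions": joint angles; "joint_vel": joint speeds; "effort": joint torques, N m; "eef_pos": TCP position; "eef_rot": TCP orientation; "ft_force": force on the tool from outside, world axes, zero at the start; "wrist_torque": the same for the moment, N m; "grip_width": finger opening in m; "finger_force": force on a finger pad.
Only numpy, scipy, OpenCV 4.12 (cv2) and the standard library are available. Lean on these libraries where they do the work, as an engineer would, in place of code of your own. Each camera call takes 0.05 s, during which the arm holds its last target. There are 200 camera calls.

## Working session

There is one attempt and no reset: what is moved stays moved. The work goes in short steps, Python scripts to look and compute and a tool call to move; the robot and the scene stay as the last step left them, time stands still between calls to the robot, and variables do not carry over. Pictures are saved under pics/ and viewed, at most 10 in all, crops included, and the job is handed in when it is done.

Besides the shell and the picture viewer there is one more tool, called after "Call:" as name(argument=value, ...), one argument or row to a line, values as JSON. send_rows: Moves the arm, as the interface text tells. Its arguments: {"type":"object","properties":{"moves":{"type":"array"},"newtons":{"type":"number"}},"required":["moves"]}

```bash
mkdir -p pics
cat > h.py <<'E'
import numpy as np, cv2
from plant import status, get_image, workorder, bot
from scipy.spatial.transform import Rotation as R
def grab(n):
    d=get_image(n); np.savez('pics/%s.npz'%n,**{k:np.array(v) for k,v in d.items()}); return d
def world(d,u,v,z=None):
    """pixels (u,v) -> world; by depth, or on plane z"""
    u=np.atleast_1d(u).astype(float);v=np.atleast_1d(v).astype(float);E=d['extrinsics']
    r=np.c_[(u-d['cx'])/d['fx'],-(v-d['cy'])/d['fy'],-np.ones_like(u)]
    if z is None: s=d['depth'][v.astype(int),u.astype(int)]
    else: s=(z-E[2,3])/(r@E[:3,:3].T)[:,2]
    return (r*s[:,None])@E[:3,:3].T+E[:3,3]
E
python3 - <<'E'
from h import *
a=grab('scene');b=grab('side')
for n,d in (('scene',a),('side',b)): cv2.imwrite(f'pics/{n}0.png',d['pixels'][...,::-1]); print(n,d['extrinsics'].round(3).tolist(),d['fx'],d['cx'],d['cy'],d.keys())
print(status.get_state())
E
```

```text
scene [[-0.576, 0.605, -0.55, 0.051], [-0.818, -0.417, 0.397, 0.298], [0.01, 0.678, 0.735, 0.715], [0.0, 0.0, 0.0, 1.0]] 381.60592309130897 317.77450610376286 200.01997858232258 dict_keys(['pixels', 'depth', 'fx', 'fy', 'cx', 'cy', 'extrinsics'])
side [[-0.999, 0.02, -0.032, 0.493], [-0.037, -0.337, 0.941, 0.798], [0.008, 0.941, 0.338, 0.381], [0.0, 0.0, 0.0, 1.0]] 381.61306301495455 322.7459241351884 196.02883803358392 dict_keys(['pixels', 'depth', 'fx', 'fy', 'cx', 'cy', 'extrinsics'])
{'time': 0.1, 'joint_positions': array([ 1.16254584,  0.615841  , -0.01263851,  1.4247008 ,  0.00808925,
        1.10340976, -0.04037983]), 'joint_vel': array([-0.00083611, -0.00325539, -0.00128728, -0.00467086, -0.00033462,
        0.00010034, -0.00098823]), 'effort': array([ 1.84819393e-03, -4.60040402e+01,  2.10125609e-01, -1.66243762e+01,
       -6.12292578e-02,  1.69670972e-02,  1.13099629e-04]), 'eef_pos': array([ 0.2419185 , -0.60254842,  0.21759749]), 'eef_rot': array([-3.13928329e+00,  6.00984513e-06,  3.81848986e-01]), 'ft_force': array([0.13836895, 0.31734576, 0.27901857]), 'wrist_torque': array([ 0.02244386,  0.0105391 , -0.02213001]), 'finger_force': 0.0, 'grip_width': 0.09313775908770089}
```

View pics/scene0.png

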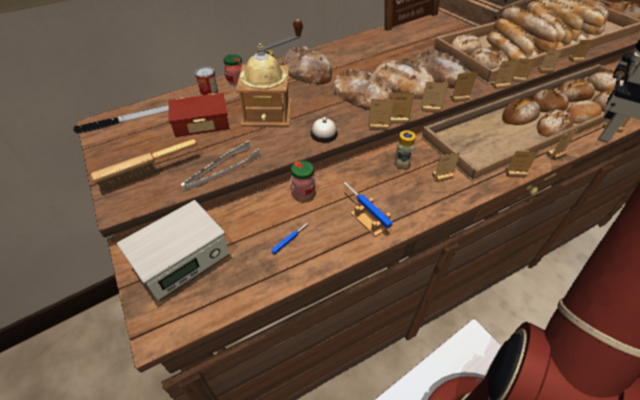

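View pics/side0.png

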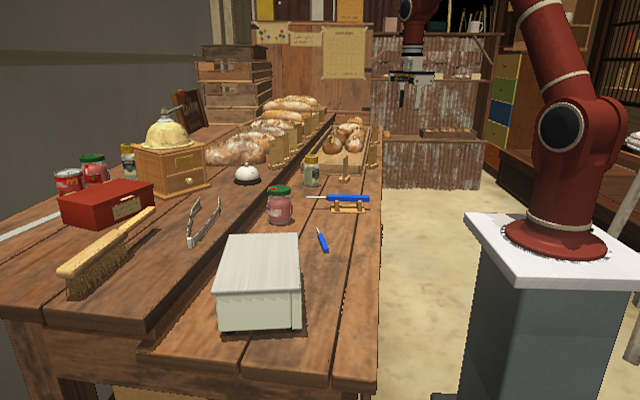

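The pick on the wooden rest is at about (373,209) in the scene view. A smaller blue pick lies loose at (290,238) and is a look-alike. The recess is at (215,254), the jam jar at (302,181), the spice jar at (404,150) and a price card at (445,165).

Run:
```python
from h import *
d={k:v for k,v in np.load('pics/scene.npz').items()}
p=d['pixels'];h=cv2.cvtColor(p,cv2.COLOR_RGB2HSV)
m=cv2.inRange(h,(105,150,60),(125,255,255))
n,l,s,c=cv2.connectedComponentsWithStats(m)
for i in range(1,n):
    if s[i,4]<40: continue
    v,u=np.where(l==i)
    w=world(d,u,v); print('blue',s[i],c[i].round(1),'depth med',np.median(w,0).round(3), 'zmax',np.percentile(w[:,2],90).round(3))
    for z in (0.032,0.008):
        q=world(d,u,v,z)[:,:2]; (ctr,(a,b),ang)=cv2.minAreaRect(q.astype(np.float32)*1000)
        print(z,np.array(ctr).round(1),round(a,1),round(b,1),round(ang,1))
for nm,u,v in (('jam',302,165),('spice',406,135),('card',446,160),('ring',215,254),('table',330,260),('card2',519,160)):
    print(nm,world(d,u,v).round(3))
crop=lambda x,y,w,hh,k:cv2.resize(p[y:y+hh,x:x+w,::-1],None,fx=k,fy=k,interpolation=cv2.INTER_CUBIC)
cv2.imwrite('pics/crop1.png',np.vstack([crop(320,160,120,90,5)[:300] if 0 else cv2.resize(crop(320,170,100,75,4),(400,300)),crop(170,220,100,75,4)]))
```

```text
blue [358 195  34  32 306] [374.5 210.7] depth med [ 0.454 -0.157  0.039] zmax 0.041
0.032 [ 460.7 -163.3] 21.6 114.4 88.5
0.008 [ 475.1 -179.5] 22.3 118.4 88.5
blue [272 231  26  23 145] [284. 242.] depth med [0.516 0.056 0.01 ] zmax 0.012
0.032 [501.7  61.6] 12.0 73.5 12.5
0.008 [517.5  53.3] 12.4 76.1 12.5
jam [[ 0.639 -0.077  0.086]]
spice [[ 0.571 -0.36   0.097]]
card [[ 0.466 -0.409  0.062]]
ring [[0.558 0.202 0.033]]
table [[ 0.422 -0.006 -0.001]]
card2 [[ 0.363 -0.581  0.051]]
```

View pics/crop1.png

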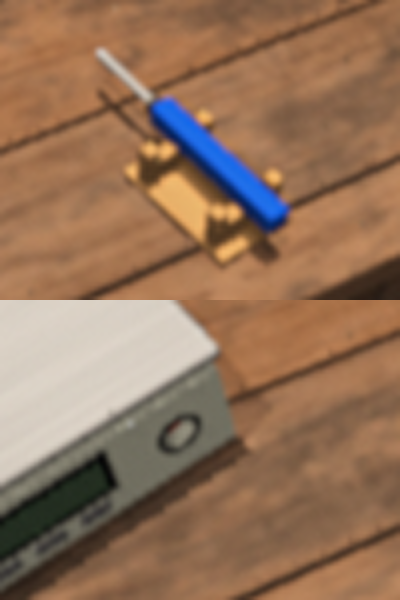

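The close crop shows the 110 mm pick lying on the rest, with its cheeks only at the bars. The recess is a black ring in the front face. The chosen pick measures about 114 mm long with its top at 40 mm, while the other is 74 mm and lies on the table. I'm moving to a point above the pick.

Call:
send_rows(
  moves=[
    [0.9,-0.83,0,0,0,0,1],
    [0.9,-0.83,0,0,0,0,1],
    [0.9,-0.83,0,0,0,0,1],
  ],
)

```text
time: 0.4
eef_pos: [0.2978, -0.4875, 0.2181]
eef_rot: [-3.138, -0.003, 0.388]
ft_force: [-0.7, -1.8, 0.2]
grip_width: 0.0928
finger_force: 0.0
```

Call:
send_rows(
  moves=[
    [0.9,-0.83,0,0,0,0,1],
    [0.9,-0.83,0,0,0,0,1],
    [0.9,-0.83,0,0,0,0,1],
  ],
)

```text
time: 0.7
eef_pos: [0.3498, -0.3767, 0.2184]
eef_rot: [-3.138, -0.002, 0.388]
ft_force: [0.6, -0.9, -0.2]
grip_width: 0.0933
finger_force: 0.0
```

Call:
send_rows(
  moves=[
    [0.9,-0.83,0,0,0,0,1],
    [0.9,-0.83,0,0,0,0,1],
    [0.9,-0.83,0,0,0,0,1],
  ],
)

```text
time: 1.0
eef_pos: [0.4018, -0.2662, 0.2185]
eef_rot: [-3.139, -0.002, 0.389]
ft_force: [-0.4, 0.4, -0.3]
grip_width: 0.093
finger_force: 0.0
```

Call:
send_rows(
  moves=[
    [0.6,-0.8,0,0,0,0.26,1],
    [0.6,-0.8,0,0,0,0.26,1],
    [0.6,-0.8,0,0,0,0.26,1],
    [0.6,-0.8,0,0,0,0.26,1],
    [0.6,-0.8,0,0,0,0.26,1],
    [0.6,-0.8,0,0,0,0.26,1],
  ],
)

```text
time: 1.6
eef_pos: [0.4252, -0.1765, 0.2185]
eef_rot: [3.141, 0.0, -0.028]
ft_force: [-0.3, -0.4, 0.0]
grip_width: 0.0926
finger_force: 0.0
```

Run:
```python
from h import *
s=status.get_state(); print(s['time'],s['eef_pos'],s['eef_rot'])
d=grab('wrist'); cv2.imwrite('pics/wrist1.png',d['pixels'][...,::-1]); print(d['extrinsics'].round(3))
h=cv2.cvtColor(d['pixels'],cv2.COLOR_RGB2HSV)
m=cv2.inRange(h,(105,150,60),(125,255,255)); n,l,st,c=cv2.connectedComponentsWithStats(m)
for i in range(1,n):
    if st[i,4]<200: continue
    v,u=np.where(l==i); w=world(d,u,v); print(st[i],np.median(w,0).round(4))
    t=w[:,2]>np.percentile(w[:,2],50)-.004
    print((cv2.minAreaRect((w[t,:2]*1000).astype(np.float32))))
# scale front from scene view
d={k:v for k,v in np.load('pics/scene.npz').items()}
u,v=np.meshgrid(np.arange(150,235),np.arange(230,300)); w=world(d,u.ravel(),v.ravel()); 
t=(w[:,2]>.012)&(w[:,2]<.065)&(w[:,1]>.17)&(w[:,1]<.36)&(abs(w[:,0]-.56)<.04); q=w[t]
for _ in range(3):
    f=np.polyfit(q[:,1],q[:,0],1); e=abs(np.polyval(f,q[:,1])-q[:,0]); q=q[e<max(.003,2*np.median(e))]
print('front x=f(y)',f,'inward yaw deg',np.degrees(np.arctan(-f[0])),len(q),q[:,1].min(),q[:,1].max())
```

```text
1.6 [ 0.4252305  -0.17647046  0.21854456] [ 3.14101691e+00  4.91879182e-04 -2.76051705e-02]
[[-0.028  0.964  0.264  0.498]
 [-1.    -0.027 -0.007 -0.178]
 [ 0.    -0.264  0.965  0.385]
 [ 0.     0.     0.     1.   ]]
[ 54  72  73  28 801] [0.518  0.0539 0.0115]
((515.432861328125, -44.06892395019531), (268.64239501953125, 26.093307495117188), 88.14820098876953)
[ 294   84   19  114 1651] [ 0.4635 -0.1597  0.0405]
((458.9369812011719, -165.22654724121094), (108.17916107177734, 25.51255989074707), 0.12371014803647995)
front x=f(y) [-0.13266126  0.58201504] inward yaw deg 7.556805956473045 1293 0.17388449490004754 0.34231159904372505
```

View pics/wrist1.png

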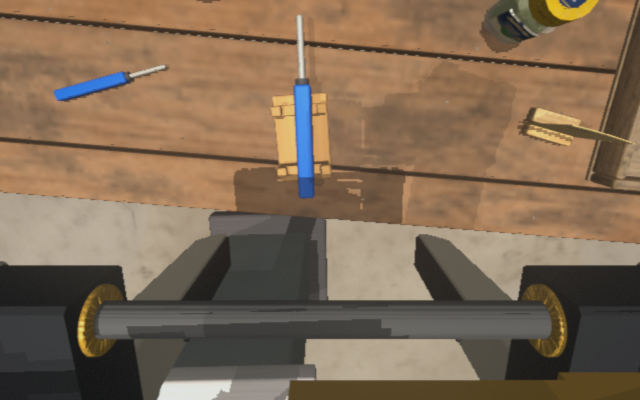

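The wrist view shows the handle from (303,84) to (307,196), with the shaft tip at (300,15). The small look-alike is at (110,82) and the card's foot at (555,125).

Run:
```python
from h import *
d={k:v for k,v in np.load('pics/wrist.npz').items()}
h=cv2.cvtColor(d['pixels'],cv2.COLOR_RGB2HSV)
m=cv2.inRange(h,(105,150,60),(125,255,255)); n,l,st,c=cv2.connectedComponentsWithStats(m)
i=[i for i in range(1,n) if st[i,0]>250 and st[i,4]>500][0]
rows=[];
for v in range(st[i,1]+4,st[i,1]+st[i,3]-4):
    u=np.where(l[v]==i)[0]; rows.append(((u.min()+u.max())/2,v,len(u)))
r=np.array(rows); w=world(d,r[:,0],r[:,1],.040)
f=np.polyfit(w[:,0],w[:,1],1); print('yaw',f[0],'y at .46',np.polyval(f,.46),'widths px',r[::15,2])
print('ends',world(d,[303,307],[st[i,1],st[i,1]+st[i,3]],.040), 'tip',world(d,[300],[15],.032))
# depth profile along the handle
print(np.c_[r[::8,1],world(d,r[::8,0].round(),r[::8,1])].round(4))
```

```text
yaw -0.0030429708874451715 y at .46 -0.15966843580644505 widths px [16. 16. 15. 15. 14. 15. 13. 13.]
ends [[ 0.51299865 -0.16088034  0.04      ]
 [ 0.40381916 -0.16033402  0.04      ]] tip [[ 0.5726531  -0.16026127  0.032     ]]
[[ 8.800e+01  5.095e-01 -1.599e-01  4.120e-02]
 [ 9.600e+01  5.024e-01 -1.595e-01  4.030e-02]
 [ 1.040e+02  4.952e-01 -1.592e-01  4.060e-02]
 [ 1.120e+02  4.879e-01 -1.599e-01  4.170e-02]
 [ 1.200e+02  4.805e-01 -1.596e-01  4.060e-02]
 [ 1.280e+02  4.730e-01 -1.602e-01  4.020e-02]
 [ 1.360e+02  4.656e-01 -1.599e-01  4.080e-02]
 [ 1.440e+02  4.581e-01 -1.596e-01  4.180e-02]
 [ 1.520e+02  4.504e-01 -1.593e-01  4.180e-02]
 [ 1.600e+02  4.426e-01 -1.600e-01  4.190e-02]
 [ 1.680e+02  4.348e-01 -1.597e-01  4.220e-02]
 [ 1.760e+02  4.269e-01 -1.604e-01  4.270e-02]
 [ 1.840e+02  4.187e-01 -1.600e-01  4.170e-02]
 [ 1.920e+02  4.102e-01 -1.596e-01  4.050e-02]]
```

Call:
send_rows(
  moves=[
    [0.325,-0.175,1.0,0,0,-0.016,0.6],
    [0.325,-0.175,1.0,0,0,-0.016,0.6],
    [0.325,-0.175,1.0,0,0,-0.016,0.6],
    [0.325,-0.175,1.0,0,0,-0.016,0.6],
    [0.325,-0.175,1.0,0,0,-0.016,0.6],
  ],
)

```text
time: 2.15
eef_pos: [0.4591, -0.1598, 0.1203]
eef_rot: [3.14, -0.002, -0.003]
ft_force: [-0.1, -0.7, 0.1]
grip_width: 0.0585
finger_force: 0.0
```

Call:
send_rows(
  moves=[
    [0,0,0.3,0,0,0,0.6],
    [0,0,0.6,0,0,0,0.6],
    [0,0,0.8,0,0,0,0.6],
    [0,0,0.95,0,0,0,0.6],
    [0,0,1.0,0,0,0,0.6],
    [0,0,1.0,0,0,0,0.6],
    [0,0,1.0,0,0,0,0.6],
  ],
)

```text
time: 2.85
eef_pos: [0.4598, -0.159, 0.0202]
eef_rot: [3.141, -0.003, -0.002]
ft_force: [0.8, -0.1, 1.0]
grip_width: 0.0559
finger_force: 0.0
```

Call:
send_rows(
  moves=[
    [-0.01,0.01,0.05,0,0,0,0.6],
    [-0.01,0.01,0.05,0,0,0,0.6],
    [-0.01,0.01,0.05,0,0,0,0.0],
    [-0.01,0.01,0.05,0,0,0,0.0],
    [-0.01,0.01,0.05,0,0,0,0.0],
    [-0.01,0.01,0.05,0,0,0,0.0],
    [-0.01,0.01,0.05,0,0,0,0.0],
    [-0.01,0.01,0.05,0,0,0,0.0],
    [-0.01,0.01,0.05,0,0,0,0.0],
  ],
  newtons=30,
)

```text
time: 3.75
eef_pos: [0.4578, -0.1592, 0.0137]
eef_rot: [-3.142, -0.0, -0.001]
ft_force: [0.5, 0.1, 0.9]
grip_width: 0.0156
finger_force: 30.0
```

Run:
```python
from h import *
s=status.get_state(); print(s['time'],s['eef_pos'],s['eef_rot'],s['grip_width'],s['finger_force'],s['ft_force'])
```

```text
3.75 [ 0.45781856 -0.1592317   0.01365759] [-3.14154177e+00 -3.02997774e-05 -1.35617158e-03] 0.015576093837868666 29.999307990074158 [0.469903   0.14879181 0.90683141]
```

Call:
send_rows(
  moves=[
    [0,0,-0.2,0,0,0,0],
    [0,0,-0.5,0,0,0,0],
    [0,0,-0.9,0,0,0,0],
    [0,0,-1.0,0,0,0,0],
    [0,0,-1.0,0,0,0,0],
  ],
)

```text
time: 4.25
eef_pos: [0.4587, -0.1596, 0.115]
eef_rot: [3.141, -0.004, -0.001]
ft_force: [0.1, -0.4, -1.5]
grip_width: 0.0156
finger_force: 30.0
```

Run:
```python
from h import *
s=status.get_state(); print(s['time'],s['eef_pos'],s['eef_rot'],s['grip_width'])
d={k:v for k,v in np.load('pics/scene.npz').items()}
g=cv2.cvtColor(d['pixels'],cv2.COLOR_RGB2GRAY)
sub=g[242:268,203:230]; k=4; big=cv2.resize(sub,None,fx=k,fy=k,interpolation=cv2.INTER_CUBIC)
cs,_=cv2.findContours((big<85).astype(np.uint8),cv2.RETR_CCOMP,cv2.CHAIN_APPROX_NONE)
f=np.array([-0.13266126,0.58201504]) # x=f0*y+f1
E=d['extrinsics']
for c in cs:
    if len(c)<15: continue
    (cu,cv),ax,an=cv2.fitEllipse(c); u=(cu+.5)/k-.5+203; v=(cv+.5)/k-.5+242
    r=E[:3,:3]@np.array([(u-d['cx'])/d['fx'],-(v-d['cy'])/d['fy'],-1]); o=E[:3,3]
    t=(f[0]*o[1]+f[1]-o[0])/(r[0]-f[0]*r[1]); print(len(c),round(u,1),round(v,1),np.array(ax)/k,(o+t*r).round(4))
```

```text
4.25 [ 0.45872916 -0.15955999  0.11503927] [ 3.14055968e+00 -3.59406438e-03 -1.47818258e-03] 0.015640140861257642
205 220.6 261.4 [ 6.0012455  27.91386414] [0.5561 0.1956 0.0012]
120 214.4 252.9 [ 7.84841061 12.96565723] [0.5551 0.2027 0.0406]
72 214.9 253.1 [4.97277498 8.58579922] [0.5552 0.2019 0.0393]
32 228.2 244.5 [2.04323483 3.28576589] [0.5597 0.1685 0.0392]
```

Call:
send_rows(
  moves=[
    [-0.12,-0.4,0,0,0,0,0],
    [-0.12,-0.85,0,0,0,0,0],
    [-0.12,-0.85,0,0,0,0,0],
  ],
)

```text
time: 4.55
eef_pos: [0.4443, -0.067, 0.112]
eef_rot: [-3.137, 0.004, 0.01]
ft_force: [-0.2, 1.0, -0.2]
grip_width: 0.0157
finger_force: 30.0
```

Call:
send_rows(
  moves=[
    [-0.12,-0.45,0,0,0,0,0],
    [-0.12,-0.85,0,0,0,0,0],
    [-0.12,-0.85,0,0,0,0,0],
  ],
)

```text
time: 4.85
eef_pos: [0.4328, 0.0166, 0.1123]
eef_rot: [-3.139, 0.003, 0.009]
ft_force: [-0.3, -0.8, -0.2]
grip_width: 0.0159
finger_force: 30.0
```

Call:
send_rows(
  moves=[
    [-0.12,-0.45,0,0,0,0,0],
    [-0.12,-0.85,0,0,0,0,0],
    [-0.12,-0.85,0,0,0,0,0],
  ],
)

```text
time: 5.15
eef_pos: [0.4215, 0.101, 0.1125]
eef_rot: [-3.139, 0.001, 0.009]
ft_force: [0.3, 0.4, -0.5]
grip_width: 0.0156
finger_force: 30.0
```

Call:
send_rows(
  moves=[
    [-0.12,-0.4,0.3,0,0,-0.085,0],
    [-0.12,-0.85,0.6,0,0,-0.085,0],
    [-0.12,-0.85,0.9,0,0,-0.085,0],
    [-0.12,-0.85,0.92,0,0,-0.085,0],
    [-0.12,-0.85,0.92,0,0,-0.085,0],
    [-0.12,-0.85,0.92,0,0,-0.085,0],
    [-0.12,-0.85,0.92,0,0,-0.085,0],
  ],
)

```text
time: 5.85
eef_pos: [0.4114, 0.1797, 0.023]
eef_rot: [-3.141, -0.002, 0.13]
ft_force: [-0.3, 0.3, 0.1]
grip_width: 0.016
finger_force: 30.0
```

Run:
```python
from h import *
s=status.get_state(); print(s['time'],s['eef_pos'],s['eef_rot'],s['grip_width'])
p=s['eef_pos'];y=s['eef_rot'][2]
print('tip',p+np.array([.1157*np.cos(y),.1157*np.sin(y),.0183]))
d=grab('scene'); c=cv2.resize(d['pixels'][200:300,170:290,::-1],None,fx=6,fy=6,interpolation=cv2.INTER_CUBIC); cv2.imwrite('pics/s2.png',c)
d=grab('wrist')
h=cv2.cvtColor(d['pixels'],cv2.COLOR_RGB2HSV)
m=cv2.inRange(h,(105,150,60),(125,255,255));n,l,st,c=cv2.connectedComponentsWithStats(m);print(st[st[:,4]>200])
cv2.imwrite('pics/w2.png',d['pixels'][...,::-1])
```

```text
5.85 [0.4114263  0.17966093 0.0229596 ] [-3.14148391e+00 -2.45005122e-03  1.29549279e-01] 0.015956571340880396
tip [0.52615676 0.19460789 0.0412596 ]
[[     0      0    640    400 246686]
 [   526     50    114     33   2609]
 [   304    146     37    154   5517]
 [   306    339     33     38   1188]]
```

View pics/s2.png

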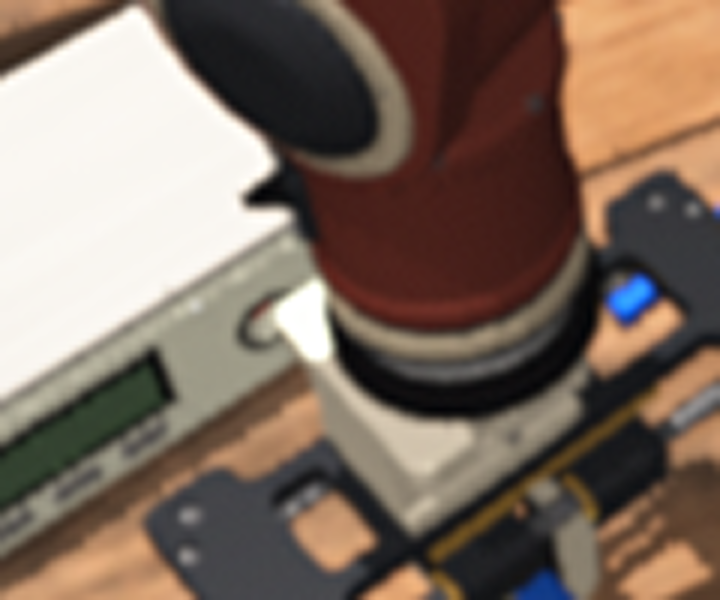

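View pics/w2.png

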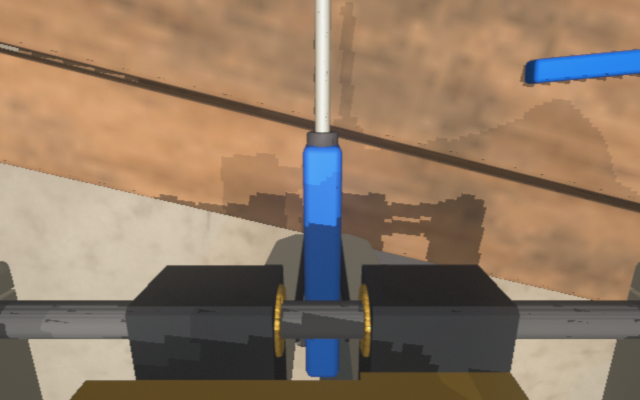

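The pick sits straight in the fingers in the wrist view, with the handle centre column at about 322 and the shaft along 322. The arm hides the tip in the scene view, so I'll correct sideways by the numbers and feel the rest by force.

Call:
send_rows(
  moves=[
    [0,-0.037,0.012,0,0,-0.001,0],
    [0,-0.037,0.012,0,0,-0.001,0],
    [0.1,-0.037,0.012,0,0,-0.001,0],
    [0.2,-0.037,0.012,0,0,-0.001,0],
    [0.2,-0.037,0.012,0,0,-0.001,0],
    [0.2,-0.037,0.012,0,0,-0.001,0],
    [0.2,-0.037,0.012,0,0,-0.001,0],
  ],
)

```text
time: 6.65
eef_pos: [0.4292, 0.1869, 0.0203]
eef_rot: [3.141, 0.001, 0.134]
ft_force: [0.2, 0.7, 0.4]
grip_width: 0.0159
finger_force: 30.0
```

```bash
cat > t.py <<'E'
from h import *
s=status.get_state(); p=s['eef_pos'];M=R.from_euler('xyz',s['eef_rot']).as_matrix()
tip=p+M@np.array([.1157,0,-.0183]); e=np.array([.5552,.2023,.040])-tip; n=np.array([.9913,.1315,0]); lat=np.array([-.1315,.9913,0])
print(s['time'],p.round(4),s['eef_rot'].round(4),'tip',tip.round(4),'along',round(e@n,4),'left',round(e@lat,4),'up',round(e[2],4),'F',s['ft_force'].round(2))
E
python3 t.py
python3 - <<'E'
from h import *
d=grab('wrist'); p=d['pixels']; s=status.get_state(); M=R.from_euler('xyz',s['eef_rot']).as_matrix()
d2=grab('side'); cv2.imwrite('pics/v3.png',np.vstack([p[:200,200:440,::-1].repeat(2,0).repeat(2,1)[:260],cv2.resize(d2['pixels'][200:280,240:400,::-1],(480,240))]))
E
```

```text
6.65 [0.4292 0.1869 0.0203] [3.1414e+00 8.0000e-04 1.3360e-01] tip [0.5439 0.2024 0.0385] along 0.0112 left -0.0015 up 0.0015 F [0.17 0.72 0.44]
```

View pics/v3.png

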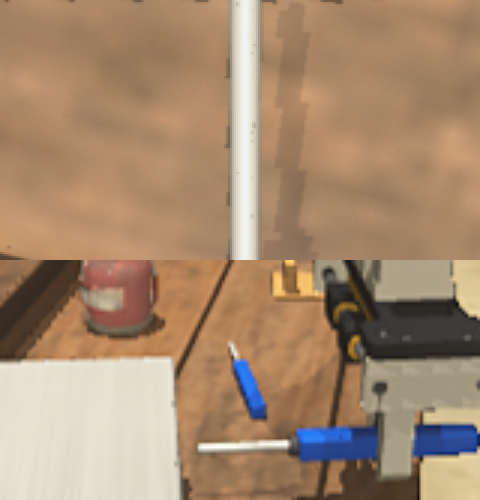

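The side view shows the tip just short of the scale's front, level and in line with it. I'll apply a small correction, then go in.

Call:
send_rows(
  moves=[
    [0,0.015,-0.015,0,0,0,0],
    [0,0.015,-0.015,0,0,0,0],
    [0.05,0.015,-0.015,0,0,0,0],
    [0.1,0.015,-0.015,0,0,0,0],
    [0.15,0.015,-0.015,0,0,0,0],
    [0.15,0.015,-0.015,0,0,0,0],
    [0.15,0.015,-0.015,0,0,0,0],
  ],
)

```text
time: 7.45
eef_pos: [0.4448, 0.1876, 0.0219]
eef_rot: [-3.142, 0.0, 0.134]
ft_force: [-0.4, -0.2, -1.1]
grip_width: 0.0156
finger_force: 30.0
```

```bash
python3 t.py
```

```text
7.45 [0.4448 0.1876 0.0219] [-3.1415e+00  2.0000e-04  1.3350e-01] tip [0.5594 0.203  0.0402] along -0.0043 left -0.0001 up -0.0002 F [-0.41 -0.19 -1.09]
```

Call:
send_rows(
  moves=[
    [0.02,0,0,0,0,0,0],
    [0.04,0,0,0,0,0,0],
    [0.06,0,0,0,0,0,0],
    [0.07,0,0,0,0,0,0],
    [0.08,0,0,0,0,0,0],
    [0.08,0,0,0,0,0,0],
  ],
)

```text
time: 8.05
eef_pos: [0.4522, 0.1886, 0.0219]
eef_rot: [3.141, 0.001, 0.134]
ft_force: [-1.1, -0.6, 0.6]
grip_width: 0.0158
finger_force: 30.0
```

```bash
python3 t.py;python3 t.py
```

```text
8.05 [0.4522 0.1886 0.0219] [3.1414e+00 1.0000e-03 1.3380e-01] tip [0.5669 0.204  0.0401] along -0.0118 left -0.0002 up -0.0001 F [-1.14 -0.62  0.61]
8.05 [0.4522 0.1886 0.0219] [3.1414e+00 1.0000e-03 1.3380e-01] tip [0.5669 0.204  0.0401] along -0.0118 left -0.0002 up -0.0001 F [-1.14 -0.62  0.61]
```

Call:
send_rows(
  moves=[
    [0.01,0,0,0,0,0,0],
    [0.015,0,0,0,0,0,0],
    [0.02,0,0,0,0,0,0],
    [0.02,0,0,0,0,0,0],
  ],
)

```text
time: 8.45
eef_pos: [0.4543, 0.1889, 0.0219]
eef_rot: [3.142, 0.001, 0.134]
ft_force: [-2.2, 0.3, -0.2]
grip_width: 0.0153
finger_force: 30.0
```

Call:
send_rows(
  moves=[
    [0.005,0,0,0,0,0,0],
    [0.01,0,0,0,0,0,0],
    [0.01,0,0,0,0,0,0],
  ],
)

```text
time: 8.75
eef_pos: [0.4545, 0.1888, 0.0218]
eef_rot: [3.141, 0.002, 0.134]
ft_force: [-3.8, -0.1, 0.2]
grip_width: 0.0157
finger_force: 30.0
```

```bash
python3 t.py
```

```text
8.75 [0.4545 0.1888 0.0218] [3.1412e+00 2.3000e-03 1.3380e-01] tip [0.5692 0.2043 0.0398] along -0.0141 left -0.0001 up 0.0002 F [-3.77 -0.05  0.2 ]
```

Call:
send_rows(
  moves=[
    [0.01,0,0,0,0,0,0],
    [0.01,0,0,0,0,0,0],
    [0.01,0,0,0,0,0,0],
    [0.01,0,0,0,0,0,0],
    [0.01,0,0,0,0,0,0],
    [0.01,0,0,0,0,0,0],
    [0.01,0,0,0,0,0,0],
    [0.01,0,0,0,0,0,0],
    [0.01,0,0,0,0,0,0],
    [0.01,0,0,0,0,0,0],
  ],
)

```text
time: 9.75
eef_pos: [0.4546, 0.1888, 0.0217]
eef_rot: [3.141, 0.004, 0.134]
ft_force: [-6.1, -0.1, 1.1]
grip_width: 0.0157
finger_force: 30.0
```

Call:
send_rows(
  moves=[
    [0,0,0,0,0,0,0],
    [0,0,0,0,0,0,0],
    [0,0,0,0,0,0,0],
    [0,0,0,0,0,0,0],
    [0,0,0,0,0,0,0],
    [0,0,0,0,0,0,0],
    [0,0,0,0,0,0,0],
    [0,0,0,0,0,0,0],
    [0,0,0,0,0,0,0],
    [0,0,0,0,0,0,0],
    [0,0,0,0,0,0,0],
    [0,0,0,0,0,0,0],
  ],
)

```text
time: 10.95
eef_pos: [0.4546, 0.1888, 0.0217]
eef_rot: [3.141, 0.004, 0.134]
ft_force: [-6.8, -0.0, 1.4]
grip_width: 0.0159
finger_force: 30.0
```

```bash
python3 t.py
```

```text
10.95 [0.4546 0.1888 0.0217] [3.1409 0.004  0.1341] tip [0.5693 0.2043 0.0395] along -0.0143 left -0.0001 up 0.0005 F [-6.82 -0.03  1.43]
```

The force rose at a hard stop 14.3 mm in, where 13 mm was expected, and it has held for over 2 s. Now I draw the pick out.

Call:
send_rows(
  moves=[
    [-0.05,0,0,0,0,0,0],
    [-0.15,0,0,0,0,0,0],
    [-0.3,0,0,0,0,0,0],
    [-0.45,0,0,0,0,0,0],
    [-0.46,0,0,0,0,0,0],
    [-0.46,0,0,0,0,0,0],
  ],
)

```text
time: 11.55
eef_pos: [0.4123, 0.1836, 0.0224]
eef_rot: [-3.141, -0.003, 0.134]
ft_force: [-0.5, 0.3, -0.3]
grip_width: 0.0156
finger_force: 30.0
```

Call:
send_rows(
  moves=[
    [0,0,-0.3,0,0,0,0],
    [0,0,-0.7,0,0,0,0],
    [0,0,-1.0,0,0,0,0],
    [0,0,-1.0,0,0,0.085,0],
    [0,0,-1.0,0,0,0.085,0],
    [0,0,-1.0,0,0,0.085,0],
  ],
)

```text
time: 12.15
eef_pos: [0.4116, 0.1832, 0.1219]
eef_rot: [-3.141, -0.001, 0.002]
ft_force: [0.7, -0.5, -0.6]
grip_width: 0.016
finger_force: 30.0
```

```bash
python3 t.py
```

```text
12.15 [0.4116 0.1832 0.1219] [-3.1415e+00 -9.0000e-04  2.4000e-03] tip [0.5273 0.1834 0.1403] along 0.0302 left 0.015 up -0.1003 F [ 0.67 -0.47 -0.59]
```

Call:
send_rows(
  moves=[
    [0.115,0.4,0,0,0,0,0],
    [0.115,0.856,0,0,0,0,0],
    [0.115,0.856,0,0,0,0,0],
  ],
)

```text
time: 12.45
eef_pos: [0.4222, 0.0903, 0.1211]
eef_rot: [3.137, 0.003, -0.01]
ft_force: [0.2, -0.4, -0.9]
grip_width: 0.0158
finger_force: 30.0
```

Call:
send_rows(
  moves=[
    [0.115,0.45,0,0,0,0,0],
    [0.115,0.856,0,0,0,0,0],
    [0.115,0.856,0,0,0,0,0],
  ],
)

```text
time: 12.75
eef_pos: [0.4338, 0.0058, 0.1213]
eef_rot: [3.138, 0.002, -0.009]
ft_force: [-0.4, 0.2, 0.2]
grip_width: 0.0158
finger_force: 30.0
```

Call:
send_rows(
  moves=[
    [0.115,0.45,0,0,0,0,0],
    [0.115,0.856,0,0,0,0,0],
    [0.115,0.856,0,0,0,0,0],
  ],
)

```text
time: 13.05
eef_pos: [0.4454, -0.0795, 0.1214]
eef_rot: [3.138, 0.001, -0.009]
ft_force: [-1.4, 0.9, -0.3]
grip_width: 0.016
finger_force: 30.0
```

Call:
send_rows(
  moves=[
    [0.115,0.45,0.1,0,0,0,0],
    [0.115,0.856,0.3,0,0,0,0],
    [0.115,0.856,0.5,0,0,0,0],
    [0.115,0.856,0.5,0,0,0,0],
    [0.115,0.856,0.5,0,0,0,0],
    [0.115,0.856,0.5,0,0,0,0],
  ],
)

```text
time: 13.65
eef_pos: [0.4579, -0.1575, 0.0726]
eef_rot: [-3.141, -0.001, 0.004]
ft_force: [-0.5, 0.1, 0.2]
grip_width: 0.0161
finger_force: 30.0
```

```bash
python3 t.py
```

```text
13.65 [ 0.4579 -0.1575  0.0726] [-3.1408e+00 -1.1000e-03  3.6000e-03] tip [ 0.5735 -0.1571  0.091 ] along 0.0291 left 0.3587 up -0.051 F [-0.46  0.14  0.19]
```

Call:
send_rows(
  moves=[
    [0,0.017,0.1,0,0,0.003,0],
    [0,0.017,0.25,0,0,0.003,0],
    [0,0.017,0.4,0,0,0.003,0],
    [0,0.017,0.5,0,0,0.003,0],
    [0,0.017,0.5,0,0,0.003,0],
    [0,0.017,0.5,0,0,0.003,0],
  ],
)

```text
time: 14.25
eef_pos: [0.4573, -0.1608, 0.0221]
eef_rot: [-3.142, -0.0, -0.004]
ft_force: [0.9, -0.1, -0.5]
grip_width: 0.0159
finger_force: 30.0
```

```bash
python3 t.py
```

```text
14.25 [ 0.4573 -0.1608  0.0221] [-3.1416e+00 -3.0000e-04 -4.2000e-03] tip [ 0.573  -0.1613  0.0404] along 0.0302 left 0.3628 up -0.0004 F [ 0.86 -0.13 -0.54]
```

Now the last 8 mm down, in small steps.

Call:
send_rows(
  moves=[
    [0.005,-0.012,0.03,0,0,-0.002,0],
    [0.005,-0.012,0.05,0,0,-0.002,0],
    [0.005,-0.012,0.07,0,0,-0.002,0],
    [0.005,-0.012,0.08,0,0,-0.002,0],
    [0.005,-0.012,0.08,0,0,-0.002,0],
    [0.005,-0.012,0.08,0,0,-0.002,0],
  ],
)

```text
time: 14.85
eef_pos: [0.4575, -0.1598, 0.014]
eef_rot: [-3.142, -0.0, -0.001]
ft_force: [-1.2, 0.4, -0.3]
grip_width: 0.0158
finger_force: 30.0
```

```bash
python3 t.py
```

```text
14.85 [ 0.4575 -0.1598  0.014 ] [-3.1415e+00 -0.0000e+00 -1.5000e-03] tip [ 0.5732 -0.16    0.0323] along 0.0298 left 0.3615 up 0.0077 F [-1.16  0.42 -0.32]
```

Call:
send_rows(
  moves=[
    [0,0,0.003,0,0,0,0.2],
    [0,0,0.003,0,0,0,0.3],
    [0,0,0.003,0,0,0,0.5],
    [0,0,0.003,0,0,0,0.6],
    [0,0,0.003,0,0,0,0.6],
    [0,0,-0.2,0,0,0,0.6],
    [0,0,-0.5,0,0,0,0.6],
    [0,0,-1.0,0,0,0,0.6],
    [0,0,-1.0,0,0,0,0.6],
  ],
)

```text
time: 15.75
eef_pos: [0.4615, -0.1611, 0.1191]
eef_rot: [3.138, -0.012, -0.002]
ft_force: [0.3, -0.2, 0.1]
grip_width: 0.0557
finger_force: 0.0
```

Call:
send_rows(
  moves=[
    [-0.3,0,-0.5,0,0,0,1],
    [-0.3,0,-1.0,0,0,0,1],
    [-0.3,0,-1.0,0,0,0,1],
    [-0.3,0,-1.0,0,0,0,1],
  ],
)

```text
time: 16.15
eef_pos: [0.4283, -0.1601, 0.2152]
eef_rot: [3.14, -0.004, -0.002]
ft_force: [-0.7, -0.3, -0.1]
grip_width: 0.0831
finger_force: 0.0
```

Run:
```python
from h import *
s=status.get_state(); print(s['time'],s['eef_pos'],s['grip_width'])
d=grab('wrist'); cv2.imwrite('pics/w4.png',d['pixels'][...,::-1])
h=cv2.cvtColor(d['pixels'],cv2.COLOR_RGB2HSV)
m=cv2.inRange(h,(105,150,60),(125,255,255)); n,l,st,c=cv2.connectedComponentsWithStats(m)
i=[i for i in range(1,n) if st[i,0]>250 and st[i,4]>500][0]
r=[]
for v in range(st[i,1]+4,st[i,1]+st[i,3]-4):
    u=np.where(l[v]==i)[0]; r.append(((u.min()+u.max())/2,v))
r=np.array(r); w=world(d,r[:,0],r[:,1],.040)
f=np.polyfit(w[:,0],w[:,1],1); print(f[0],np.polyval(f,.46), world(d,r[[0,-1],0],[st[i,1],st[i,1]+st[i,3]],.04), world(d,r[::12,0].round(),r[::12,1])[:,2].round(4))
```

```text
16.15 [ 0.42832881 -0.16008679  0.21518562] 0.08306815462207733
0.001508149449879774 -0.15909500913328395 [[ 0.51278375 -0.15934327  0.04      ]
 [ 0.4040709  -0.15911109  0.04      ]] [0.0406 0.0423 0.039  0.0406 0.0406 0.0407 0.0397 0.0399 0.0396]
```

View pics/w4.png

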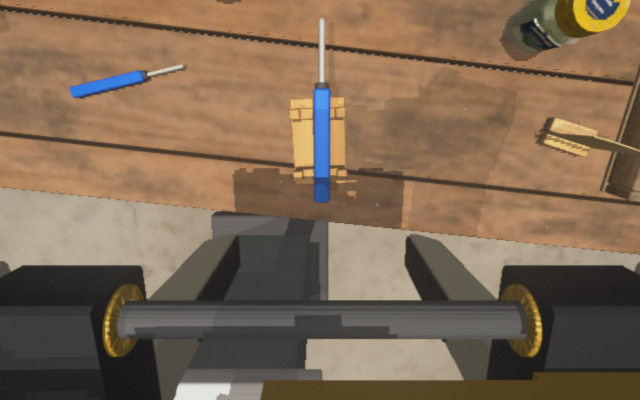

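The wrist view shows the pick back in its rest, handle from (322,85) to (322,200). It lies within 1 mm and 0.3° of where it lay before, and its top is at 40 mm. The gripper is clear, and the card and jars look undisturbed.

Call:
send_rows(
  moves=[
    [0,0,0,0,0,0,1],
    [0,0,0,0,0,0,1],
    [0,0,0,0,0,0,1],
  ],
)

```text
time: 16.5
eef_pos: [0.427, -0.1595, 0.2127]
eef_rot: [-3.141, 0.003, -0.001]
ft_force: [0.8, -0.7, 0.4]
grip_width: 0.0931
finger_force: 0.0
```

```bash
python3 -c "
from h import *
print(workorder.hand_in())"
```

```text
the job is handed in; nothing more can be done
None
```

I pressed the zero button to its hard stop and held it for about 2.2 s, laid the pick back in its rest within 1 mm of where it lay, released it, and handed the job in at 16.5 s; the hand-in gave no verdict.

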